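# Prop the slide warmer's cover half open

## Task

Slides are drying on the slide warmer: open its cover all the way back, swing the prop rod up out of its clip, and lower the cover gently, without letting it slam, onto the rod so that the rod's tip sits home in the slot at the cover's edge and holds the cover half open. Leave the bottles and other things around the warmer where they are.

Things in the scene. Friction and masses are not known exactly. Their poses are not given: they have to be found in the camera images.
- warmer: slide warmer, a white housing fixed to the desk, 180 x 250 mm, 66 mm high to the hot plate. Origin: middle of its underside; x to its back, y to its left, z up; at yaw 0 its front with the dial faces the robot. The main part, y -60 to +125 mm, carries the grey cover; along its right side, y -125 to -60 mm, runs a low shoulder 28 mm high that carries the prop rod
- cover (a joint): the cover's hinge. 0 = shut, grows as the front edge rises; at 1.75 rad it leans back on its stop. It turns freely: beyond about 1.4 rad it falls back onto the stop and stays, below that it falls shut. With the rod's tip home in the slot it rests at 0.90 rad. The cover is a hood 157 mm deep, 185 mm wide, 22 mm high with a clear pane, 0.35 kg
- cover_hinge (a point): point on the cover's hinge line, at the middle of the cover's width; shut, it lies at x +80, y +32.5, z +68 mm in the warmer's frame. Its axes turn with the cover (shut: the warmer's axes; y along the hinge)
- cover_handle (a point): middle of the cover's bar handle: a round steel bar of 10 mm diameter, 100 mm long, along y, 40 mm in front of the cover's front edge, so there is 35 mm of free space behind it; 197 mm from the hinge line towards the front and 20 mm above it when shut (x -117, y +32.5, z +88 mm in the warmer's frame)
- cover_slot (a point): seat of the rod's tip: where the tip's centre is when home, in the bracket at the cover's right edge. In the hinge point's axes: 130 mm to the front, 127.5 mm to the right, 16 mm up. The slot is 13 mm wide (across the cover's depth), opens to the cover's inner side, its mouth flares to 33 mm at 19 mm below the seat. At cover 0.90 rad: x +12, y -95, z +180 mm in the warmer's frame
- rod (a joint): the prop rod's pivot, parallel to the hinge. 0 = lying in the clip, pointing to the warmer's back; grows as the tip rises and swings to the front, up to 1.9. Stiff (0.055 N m): the rod stays where it is left; no stop at the working angle. Home in the slot it stands at 0.90 rad; the mouth catches it within 0.08 rad of that. With the cover shut the bracket blocks the rod
- rod_pivot (a point): the rod's pivot, at x -85, y -95, z +58 mm in the warmer's frame. Its axes turn with the rod; x along the rod to its tip
- rod_grip (a point): middle of the rod's rubber sleeve, 12 mm diameter and 44 mm long, 98 mm from the pivot. Lying in the clip it is 30 mm above the shoulder, with about 28 mm free on either side and 15 mm to the clip, which lies towards the tip
- rod_tip (a point): centre of the rod's round tip, 155 mm from the pivot; the rod is 9 mm thick. The clip, two sprung steel leaves over the rod 135 mm from the pivot, lets go at an upward pull of about 5 N on the sleeve
- timer: kitchen timer, 64 x 64 x 19 mm, to the left of the warmer; leave it alone. Origin: middle of its underside
- stain_bottle_1: amber dropper bottle, 30 mm diameter, 74 mm high, behind the warmer; leave it standing. Origin: middle of its underside
- stain_bottle_2: the second amber dropper bottle, same size, behind the warmer; leave it standing. Origin: middle of its underside
- petri_3: petri dish, 64 mm diameter, 11 mm high, behind the warmer; leave it alone. Origin: middle of its underside
- marker_2: felt marker, 138 mm long, 12 mm thick, lying in front of the warmer; leave it alone. Origin: middle of its underside
- slide_carton: white and green cardboard carton of slides, 53 x 82 x 28 mm, to the right of the warmer; leave it alone. Origin: middle of its underside

How it is judged:
At the end, for the whole second after the job is handed in: the cover rests half open on the rod: the rod's tip is within 6 mm of its seat in the slot, the cover stands at 0.85 to 0.96 rad and the rod at 0.84 to 0.96 rad, and the cover is still (distance between rod_tip and cover_slot below 0.006 m and value of joint cover between 0.85 and 0.96 rad and value of joint rod between 0.84 and 0.96 rad and velocity of joint cover between -0.05 and 0.05 rad/s); the robot touches nothing.
It fails at once if the cover is dropped or slammed (it closes faster than 2 rad/s) (velocity of joint cover below -2 rad/s).
It fails at once if one of the things around the warmer is pushed more than 30 mm (distance of any of timer, stain_bottle_1, stain_bottle_2, petri_3, marker_2, slide_carton from where it was at the start of the episode above 0.03 m).
It fails at once if a standing bottle is tipped over (angle between any of stain_bottle_1, stain_bottle_2's own z axis and vertical above 0.5 rad).
It also fails if it takes over 69 s, if anything falls off the work surface, if the arm or the gripper's body presses on something with over 40 N, if the wrist force passes 120 N, or if a joint passes its speed limit or range.

## Robot

A 6-joint arm with a two-finger parallel gripper is mounted at the origin on a cart in front of the work surface, level with it; the furniture and walls round the work are solid. World frame = base frame: x ahead of the robot, y to its left, z up, the work surface at z = 0. Lengths are in m, angles in rad, forces in N, time in s.
With the tool pointing down it reaches from about 0.275 to 1 m from the base axis. Payload 8.4 kg.
Tool frame: the origin (TCP) lies on the centre line of the jaws, within the pads' length; the fingertips stand 17 mm ahead of it and the grasp point (between the pads) lies 2 mm behind it (bot.tcp_to_tips is the y of the fingertips in the tool frame, in m); y points along the fingers, z is the direction in which the jaws open and shut, and the axes are right-handed (so a half turn about y gives the same grasp; the last joint's range is limited). The gripper opens to 85 mm and grips with 20 to 120 N. Pads are 22 mm wide; open, the fingers measure 114 mm over their backs; the gripper's body (76 mm by 85 mm) begins 54 mm behind the grasp point. The pads swing forward as they close: fully open they stand 13 mm farther back than shut.
Start: joints at [1.106, 0.353, 1.633, -0, 1.155, -0.002], TCP at [0.279, 0.559, 0.248] pointing down, gripper open.
Joint ranges: [-2.63, 2.63], [-0.92, 2.1], [0.06, 2.66], [-1.3, 4.44], [0, 2.69], [-3.02, 3.02]. Speed limits (rad/s): [2.22, 2.22, 2.79, 3.14, 3.14, 3.14].

## Interface

Orientations are given as a unit quaternion [x, y, z, w].
In Python, from workcell import bot, hand, kinematics, get_obs, vision, hand_in gives the robot as it stands. The module is installed in compiled form; this text tells all that it offers. Calls block until the motion is done:
- bot.reach(position, orientation): joint-space move of the TCP to a pose.
- bot.servo_line(position, ori=None, velocity=0.15): straight line of the TCP; ori=None keeps the orientation; velocity is the mean speed in m/s.
- bot.goto_joints(angles): joint-space move.
- hand.move_gripper(opening, strength=None): finger opening in m; strength is the grip in N (None keeps the last); returns when the fingers have stopped.
- bot.dwell(seconds).
- kinematics.solve_ik(position, orientation): joint angles nearest the present ones, or None.
- get_obs(): the state.
- vision.read_camera(name): name is "side" or "top" or "wrist"; returns a dict with "frame" (480x640x3 uint8, red, green, blue), "intrinsics" (3x3 intrinsics, pixels), "view" (4x4, takes a point from world to camera coordinates). Camera axes: x right, y down, z forward; pixel columns grow to the right and rows downward; lengths in m; the calibration is good to about 2 mm. A picture is of the moment at which its call begins. There is no depth.
A pose or a line that the arm cannot do raises bot.IKError and nothing moves.
- hand_in(): hands the job in, once; it reports no verdict.
The state is a dict: "time_s": time; "joint_pos": joint angles; "joint_vel": joint speeds; "joint_efforts": joint torques, N m; "position": TCP position; "orientation": TCP orientation; "wrist_force": force on the tool from outside, world axes, zero at the start; "ft_torque": the same for the moment, N m; "gripper_width": finger opening in m.
Only numpy, scipy, OpenCV 4.12 (cv2) and the standard library are available. Lean on these libraries where they do the work, as an engineer would, in place of code of your own. Each camera call takes 0.05 s, during which the arm holds its last target. There are 200 camera calls.

## Working session

There is one attempt and no reset: what is moved stays moved. The work goes in short steps, each a Python script; the robot and the scene stay as the last script left them, time stands still between calls to the robot, and variables do not carry over. Pictures are saved under pics/ and viewed, about 8 in all and at most 12, crops included, and the job is handed in when it is done.

```bash
mkdir -p pics; ls; python3 - <<'E'
from workcell import *
import cv2,numpy as np
for n in("top","side"):
    r=vision.read_camera(n); cv2.imwrite(f"pics/{n}0.png",r["frame"][:,:,::-1])
    print(n,r["intrinsics"].tolist(),np.round(r["view"],4).tolist())
o=get_obs();print(o["time_s"],o["orientation"],o["wrist_force"],bot.tcp_to_tips)
E
```

```text
pics
top [[516.7200242904415, 0.0, 326.8788403153185], [0.0, 516.7200242904415, 238.01732289931962], [0.0, 0.0, 1.0]] [[-0.0158, -0.9999, 0.0051, 0.0081], [-0.9978, 0.0154, -0.0642, 0.5892], [0.0641, -0.0061, -0.9979, 0.9001], [0.0, 0.0, 0.0, 1.0]]
side [[491.61669249651834, 0.0, 312.52364710647436], [0.0, 491.61669249651834, 237.41406185139328], [0.0, 0.0, 1.0]] [[0.9859, -0.1669, 0.0125, -0.5769], [-0.0857, -0.5678, -0.8187, 0.1289], [0.1438, 0.806, -0.5741, 0.8265], [0.0, 0.0, 0.0, 1.0]]
0.1 [ 0.68867247 -0.16227785  0.16208102 -0.68784146] [ 0.25587532  0.53589626 -0.26471912] 0.017
```

View pics/top0.png

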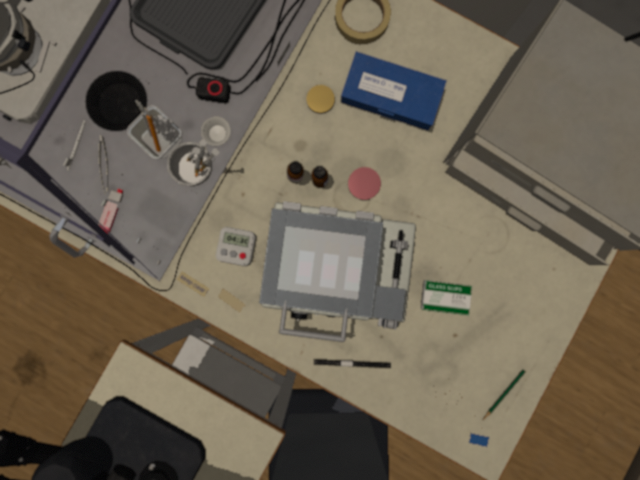

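View pics/side0.png

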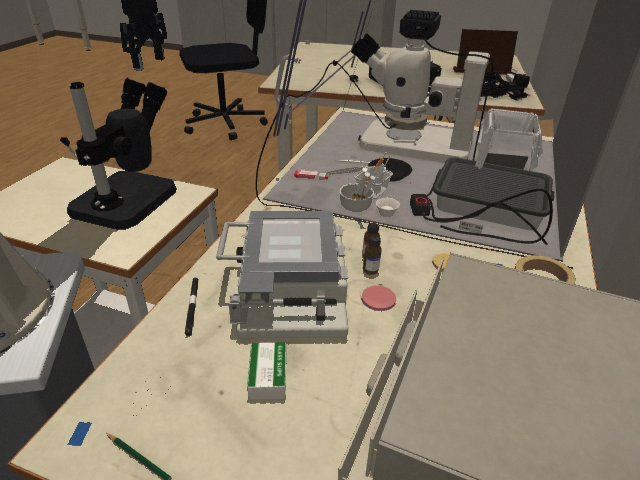

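The top view shows the warmer at about (262–415, 205–340): handle bar near (315, 337), rod from (390, 322) to (403, 235). In the side view the handle is at about (222, 240) and the sleeve at about (297, 300). Next I'll enlarge both to pick keypoints.

```bash
python3 - <<'E'
import cv2,numpy as np
a=cv2.imread("pics/top0.png")[195:351,255:425]; b=cv2.imread("pics/side0.png")[205:361,210:370]
f=lambda i,w:cv2.resize(i,(w,600),interpolation=cv2.INTER_CUBIC)
cv2.imwrite("pics/c1.png",np.hstack([cv2.resize(a,None,fx=2.4,fy=2.4,interpolation=2),cv2.resize(b,None,fx=2.4,fy=2.4,interpolation=2)]))
E
```

```text
(no output)
```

View pics/c1.png

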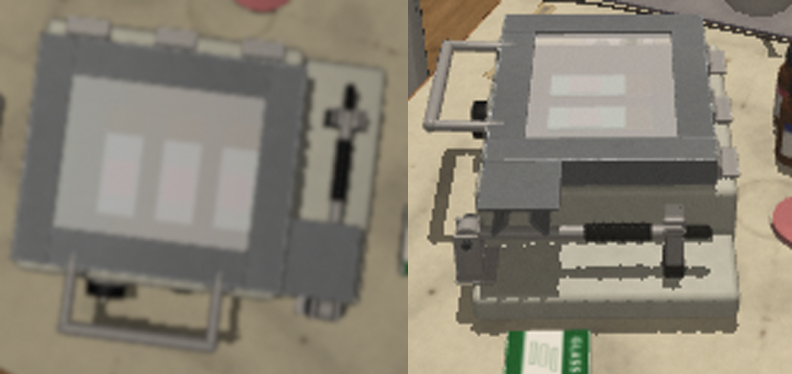

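```bash
cat > pose.py <<'E'
import numpy as np
from scipy.optimize import least_squares
T=(np.array([[516.72,0,326.879],[0,516.72,238.017],[0,0,1]]),np.array([[-0.0158,-0.9999,0.0051,0.0081],[-0.9978,0.0154,-0.0642,0.5892],[0.0641,-0.0061,-0.9979,0.9001]]))
S=(np.array([[491.617,0,312.524],[0,491.617,237.414],[0,0,1]]),np.array([[0.9859,-0.1669,0.0125,-0.5769],[-0.0857,-0.5678,-0.8187,0.1289],[0.1438,0.806,-0.5741,0.8265]]))
tp=lambda x,y:(x/2.4+255,y/2.4+195)
sp=lambda x,y:((x-408)/2.4+210,y/2.4+205)
D=[(T,tp(139,338),(-117,32.5,88)),(T,tp(341,170),(13,-95,58)),(T,tp(12,264),(-77,125,90)),(T,tp(42,40),(80,125,90)),(T,tp(305,55),(80,-60,90)),(T,tp(383,70),(90,-125,28)),
(S,sp(441,86),(-117,32.5,88)),(S,sp(617,232),(13,-95,58)),(S,sp(476,330),(-90,-125,0)),(S,sp(737,328),(90,-125,0))]
def res(p):
    c,s=np.cos(p[2]),np.sin(p[2]);o=[]
    for (K,V),uv,w in D:
        w=np.array(w)/1000
        q=np.array([p[0]+c*w[0]-s*w[1],p[1]+s*w[0]+c*w[1],w[2],1])
        h=K@(V@q);o+=list(h[:2]/h[2]-uv)
    return np.array(o)
if __name__=="__main__":
    r=least_squares(res,[.5,0,-.1],loss="soft_l1");print(r.x);print(np.round(res(r.x).reshape(-1,2),1))
E
python3 pose.py
```

```text
[ 0.53898196 -0.02273807 -0.12173081]
[[ 0.5 -0.5]
 [-0.5 -1.6]
 [-0.6 -0.3]
 [-2.2 -2.4]
 [ 0.1  3.2]
 [ 0.8 -1.3]
 [-2.5  0.5]
 [ 0.4  0.7]
 [-5.2  1.4]
 [-0.9 -0.7]]
```

```bash
cat > h.py <<'E'
import numpy as np
from scipy.spatial.transform import Rotation as R
from workcell import bot,hand,kinematics,get_obs,vision
P=np.array([.5390,-.0227]);YAW=-.1217
f=np.array([np.cos(YAW),np.sin(YAW),0]);l=np.array([-f[1],f[0],0]);k=np.array([0,0,1.])
def W(x,y,z): return np.r_[P,0]+f*x+l*y+k*z      # warmer -> world
def d(phi): return np.cos(phi)*f-np.sin(phi)*k   # tool direction, phi below horizontal
def Q(phi,kind,s=1):                             # kind 'h': jaws across handle, 'r': jaws across rod
    y=d(phi);z=s*(np.sin(phi)*f+np.cos(phi)*k if kind=='h' else l)
    return R.from_matrix(np.c_[np.cross(y,z),y,z]).as_quat()
def handle(th,y=.0325): 
    u=(-np.cos(th),np.sin(th));n=(np.sin(th),np.cos(th))
    return W(.080+.197*u[0]+.020*n[0],y,.068+.197*u[1]+.020*n[1])
def grip(rho,r=.098): return W(-.085+r*np.cos(rho),-.095,.058+r*np.sin(rho))
def st(t=""):
    o=get_obs();print(t,"t%.1f"%o["time_s"],np.round(o["position"],4),"F",np.round(o["wrist_force"],1),"w%.3f"%o["gripper_width"])
E
python3 - <<'E'
from h import *
for s in(1,-1):
    print(s)
    for th,ph in [(0,.6),(.5,1.0),(.9,1.2),(1.2,1.4),(1.5,1.6),(1.75,1.6)]:
        q=kinematics.solve_ik(handle(th),Q(ph,'h',s));print('h',th,ph,None if q is None else np.round(q,2))
    for rho in(0,.3,.6,.9):
        q=kinematics.solve_ik(grip(rho),Q(np.pi/2-rho,'r',s));print('r',rho,None if q is None else np.round(q,2))
E
```

```text
1
h 0 0.6 None
h 0.5 1.0 [ 0.14  0.01  2.41 -0.68  0.22  0.89]
h 0.9 1.2 [ 0.06  0.04  2.12 -0.12  0.62  0.27]
h 1.2 1.4 [ 0.02  0.18  1.86 -0.03  0.94  0.16]
h 1.5 1.6 [-0.01  0.36  1.59  0.    1.23  0.11]
h 1.75 1.6 [-0.01  0.44  1.48  0.    1.25  0.11]
r 0 [-0.22  0.5   1.92 -0.    0.72 -1.67]
r 0.3 [-0.24  0.36  2.13  0.1   0.36 -1.78]
r 0.6 [-0.27  0.28  2.34  2.27  0.11  2.31]
r 0.9 [-0.33  0.34  2.53  2.87  0.64  1.66]
-1
h 0 0.6 None
h 0.5 1.0 [ 0.14  0.01  2.41 -0.68  0.22 -2.25]
h 0.9 1.2 [ 0.06  0.04  2.12 -0.12  0.62 -2.87]
h 1.2 1.4 [ 0.02  0.18  1.86 -0.03  0.94 -2.98]
h 1.5 1.6 None
h 1.75 1.6 None
r 0 [-0.22  0.5   1.92 -0.    0.72  1.47]
r 0.3 [-0.24  0.36  2.13  0.1   0.36  1.36]
r 0.6 [-0.27  0.28  2.34  2.27  0.11 -0.83]
r 0.9 [-0.33  0.34  2.53  2.87  0.64 -1.48]
```

```bash
python3 - <<'E'
from h import *
for th in(0,.3,.6,.9,1.2,1.5,1.75):
    for ph in (1.0,1.2,1.4,1.6,1.8):
        q=kinematics.solve_ik(handle(th),Q(ph,'h'));q2=kinematics.solve_ik(handle(th)-.1*d(ph),Q(ph,'h'));print('h',th,ph,None if q is None else np.round(q,2),None if q2 is None else np.round(q2[4],2))
for rho in(0,.3,.6,.9):
    for ph in(1.1,1.25,1.4,1.57):
        q=kinematics.solve_ik(grip(rho),Q(ph,'r'));print('r',rho,ph,None if q is None else np.round(q,2))
E
```

```text
h 0 1.0 [0.17 0.24 2.54 3.83 0.25 2.71] 0.26
h 0 1.2 [ 0.12  0.21  2.41 -0.5   0.18  0.72] 0.49
h 0 1.4 [ 0.08  0.24  2.28 -0.08  0.45  0.27] 0.73
h 0 1.6 [0.05 0.31 2.16 0.01 0.71 0.16] 0.96
h 0 1.8 [0.03 0.4  2.03 0.04 0.94 0.12] 1.17
h 0.3 1.0 [ 0.16  0.07  2.47 -1.28  0.16  1.51] 0.43
h 0.3 1.2 [ 0.11  0.08  2.34 -0.23  0.36  0.43] 0.66
h 0.3 1.4 [ 0.07  0.14  2.22 -0.06  0.62  0.23] 0.88
h 0.3 1.6 [0.04 0.22 2.09 0.01 0.86 0.16] 1.1
h 0.3 1.8 [0.02 0.33 1.96 0.04 1.08 0.12] 1.3
h 0.6 1.0 [ 0.13 -0.01  2.37 -0.54  0.26  0.74] 0.55
h 0.6 1.2 [ 0.09  0.03  2.24 -0.15  0.51  0.33] 0.78
h 0.6 1.4 [ 0.06  0.1   2.11 -0.04  0.76  0.21] 1.0
h 0.6 1.6 [0.03 0.19 1.98 0.01 0.99 0.15] 1.22
h 0.6 1.8 [0.01 0.3  1.86 0.03 1.21 0.12] 1.42
h 0.9 1.0 [ 0.1  -0.01  2.25 -0.34  0.36  0.5 ] 0.62
h 0.9 1.2 [ 0.06  0.04  2.12 -0.12  0.62  0.27] 0.86
h 0.9 1.4 [ 0.04  0.12  1.99 -0.04  0.87  0.18] 1.09
h 0.9 1.6 [0.02 0.21 1.86 0.   1.1  0.14] 1.31
h 0.9 1.8 [0.   0.32 1.73 0.03 1.32 0.11] 1.52
h 1.2 1.0 [ 0.07  0.04  2.13 -0.25  0.42  0.39] 0.64
h 1.2 1.2 [ 0.04  0.1   2.   -0.09  0.68  0.23] 0.9
h 
[... 718 characters left out ...]
  2.15  0.15  0.26 -1.82]
r 0 1.4 [-0.23  0.44  2.04  0.04  0.48 -1.71]
r 0 1.57 [-0.22  0.5   1.92  0.    0.72 -1.67]
r 0.3 1.1 [-0.26  0.35  2.24  0.62  0.1  -2.3 ]
r 0.3 1.25 [-0.24  0.35  2.14  0.12  0.33 -1.8 ]
r 0.3 1.4 [-0.23  0.39  2.04  0.04  0.54 -1.71]
r 0.3 1.57 [-0.22  0.45  1.92  0.    0.77 -1.67]
r 0.6 1.1 [-0.26  0.27  2.26  0.4   0.16 -2.09]
r 0.6 1.25 [-0.25  0.29  2.16  0.1   0.38 -1.79]
r 0.6 1.4 [-0.23  0.33  2.05  0.03  0.59 -1.71]
r 0.6 1.57 [-0.22  0.39  1.94  0.    0.82 -1.67]
r 0.9 1.1 [-0.27  0.2   2.28  0.33  0.21 -2.02]
r 0.9 1.25 [-0.25  0.22  2.18  0.1   0.42 -1.78]
r 0.9 1.4 [-0.24  0.26  2.08  0.03  0.63 -1.71]
r 0.9 1.57 [-0.23  0.33  1.96  0.    0.85 -1.67]
```

```bash
python3 - <<'E'
from h import *
import cv2
hand.move_gripper(.03,25)
bot.reach(handle(0)-.11*d(1.4),Q(1.4,'h')); st("pre")
r=vision.read_camera("wrist"); im=r["frame"][:,:,::-1].copy()
def pr(p):
    c=r["view"]@np.r_[p,1];h=r["intrinsics"]@c[:3];return tuple(int(v) for v in h[:2]/h[2])
for p in (W(-.117,-.0125,.088),W(-.117,.0775,.088),W(-.077,-.06,.09),W(-.077,.125,.09),W(.013,-.095,.058)): cv2.circle(im,pr(p),4,(0,0,255),1)
cv2.imwrite("pics/w1.png",im)
E
```

```text
pre t2.7 [0.4088 0.0265 0.1966] F [-0.1 -0.  -0.2] w0.030
```

View pics/w1.png

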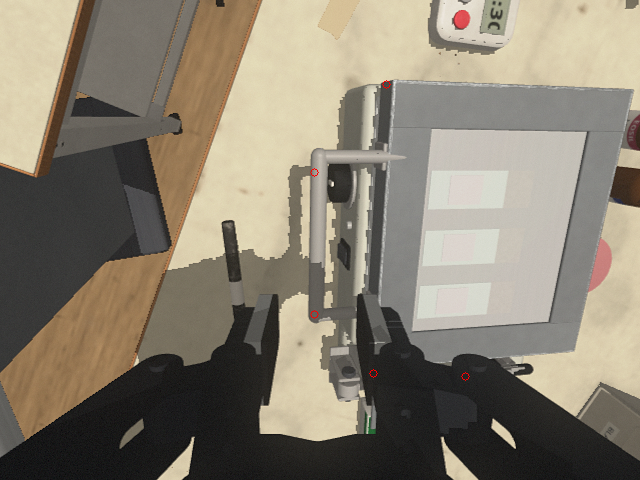

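The wrist view shows bar ends at (319,155) and (317,315), and the cover's front-left corner at (390,82). My prediction is about 2 mm short in x and 2–3 mm in y, so I'll correct it and then grip and lift.

```bash
sed -i 's/^def W(x,y,z): return np.r_\[P,0\]/def W(x,y,z): return np.r_[P,0]+f*.002+l*.0025/' h.py
python3 - <<'E'
from h import *
g=lambda th,ph: handle(th)+.002*d(ph)
bot.servo_line(g(0,1.4),Q(1.4,'h')); st("at")
hand.move_gripper(0,25); st("grip")
ths=[.1,.25,.45,.65,.85,1.05,1.25,1.42]
for th in ths:
    ph=1.4+.15*th/1.42
    bot.servo_line(g(th,ph),Q(ph,'h'),velocity=.12); st(th)
    if np.linalg.norm(get_obs()["wrist_force"])>50: print("STOP");break
E
```

```text
at t3.6 [0.4297 0.0261 0.0864] F [-0.2  0.4  0.2] w0.030
grip t3.9 [0.4279 0.0262 0.0864] F [-6.8  4.5  7.1] w0.009
0.1 t4.2 [0.4307 0.0258 0.106 ] F [-5.8  4.7 -1.3] w0.009
0.25 t4.6 [0.4383 0.0247 0.1344] F [-7.8  3.6  0.5] w0.009
0.45 t5.1 [0.4545 0.0225 0.1698] F [-11.   1.   6.] w0.009
0.65 t5.6 [0.4777 0.0194 0.2016] F [-16.7  -0.4  12.6] w0.009
0.85 t6.1 [0.5092 0.015  0.2288] F [-12.7  -5.9  14.4] w0.009
1.05 t6.6 [0.5445 0.0103 0.2487] F [-6.4 -7.9 10.4] w0.009
1.25 t7.0 [0.5823 0.0054 0.2609] F [-1.9 -9.4  5.7] w0.009
1.42 t7.5 [0.6153 0.0012 0.265 ] F [-1.9 -9.   3.2] w0.009
```

```bash
python3 - <<'E'
from h import *
import cv2
g=lambda th,ph: handle(th)+.002*d(ph)
for th in(1.58,1.73):
    bot.servo_line(g(th,1.57),Q(1.57,'h'),velocity=.08); st(th)
hand.move_gripper(.03); st("open")
bot.servo_line(get_obs()["position"]+[0,0,.09],velocity=.15)
bot.reach(grip(0)+.22*k,Q(1.57,'r'))
hand.move_gripper(.028)
bot.servo_line(grip(0)+.10*k,velocity=.2); st("pre rod")
r=vision.read_camera("wrist"); im=r["frame"][:,:,::-1].copy()
def pr(p):
    c=r["view"]@np.r_[p,1];h=r["intrinsics"]@c[:3];return tuple(int(v) for v in h[:2]/h[2])
for p in (grip(0),grip(0,.155),grip(0,0.076),grip(0,.12),W(.09,-.125,.028)): cv2.circle(im,pr(p),4,(0,0,255),1)
s=vision.read_camera("side")["frame"][130:370,180:420,::-1]
cv2.imwrite("pics/w2.png",np.hstack([cv2.resize(im,(533,400)),cv2.resize(s,(260,400))]))
E
```

```text
1.58 t8.0 [ 0.6464 -0.0029  0.2639] F [ -0.8 -10.4   1.9] w0.009
1.73 t8.5 [ 0.6751 -0.0066  0.2581] F [ -1.6 -10.9   0.1] w0.009
open t8.9 [ 0.6752 -0.0038  0.2577] F [ 0.   0.4 -0.1] w0.030
pre rod t12.2 [ 0.5433 -0.1165  0.1588] F [ 0.2 -0.2  0.5] w0.028
```

View pics/w2.png

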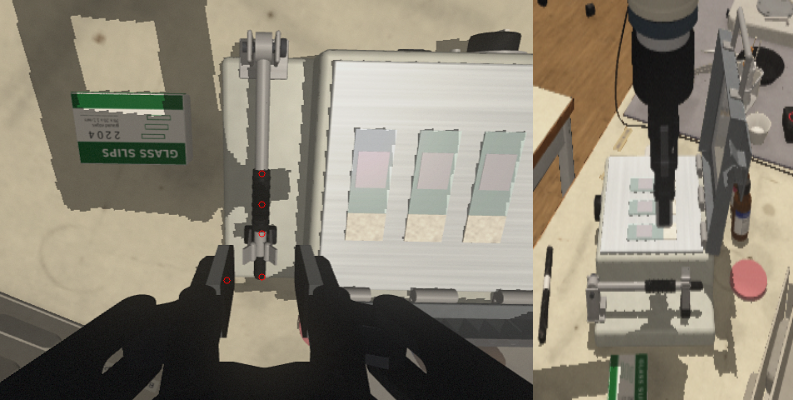

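The cover is leaning back on its stop. The sleeve spans (262,170)–(262,228), about 2 mm nearer the pivot than predicted, so I'll undo the x shift. It is centred between the fingers. Next: grip and swing.

```bash
sed -i 's/+f\*.002+/+/' h.py
python3 - <<'E'
from h import *
import cv2
g=lambda rho,ph: grip(rho)+.002*d(ph)
bot.servo_line(g(0,1.57),Q(1.57,'r'),velocity=.12); st("at")
hand.move_gripper(0,40); st("grip")
for rho in(.05,.12,.25,.4,.55,.7,.82,.9):
    ph=1.57-.35*rho/.9
    bot.servo_line(g(rho,ph),Q(ph,'r'),velocity=.07); st(rho)
    if np.linalg.norm(get_obs()["wrist_force"])>50: print("STOP");break
s=vision.read_camera("side")["frame"][130:370,180:420,::-1]
t=vision.read_camera("top")["frame"][180:350,240:440,::-1]
cv2.imwrite("pics/s3.png",np.hstack([cv2.resize(s,(400,400)),cv2.resize(t,(400,400))]))
E
```

```text
at t13.2 [ 0.5412 -0.1162  0.0566] F [ 0.7 -0.2  0.7] w0.028
grip t13.5 [ 0.5412 -0.1181  0.057 ] F [ -3.3 -14.    1.6] w0.010
0.05 t13.8 [ 0.5411 -0.1181  0.062 ] F [ -2.6 -12.6   1.3] w0.011
0.12 t14.0 [ 0.5404 -0.118   0.0688] F [ -2.6 -13.3  -2.3] w0.010
0.25 t14.4 [ 0.5379 -0.1177  0.0813] F [ -1.9 -13.8  -2.9] w0.011
0.4 t14.7 [ 0.5332 -0.1169  0.0953] F [ -4.8 -14.6  -2.6] w0.010
0.55 t15.1 [ 0.5266 -0.116   0.1082] F [ -2.4 -13.7  -2.8] w0.010
0.7 t15.4 [ 0.5182 -0.1148  0.1202] F [ -2.1 -13.8  -2.9] w0.011
0.82 t15.8 [ 0.5105 -0.1138  0.1288] F [ -1.7 -13.1  -3.5] w0.010
0.9 t16.0 [ 0.5046 -0.113   0.1338] F [ -1.6 -12.8  -2.8] w0.010
```

View pics/s3.png

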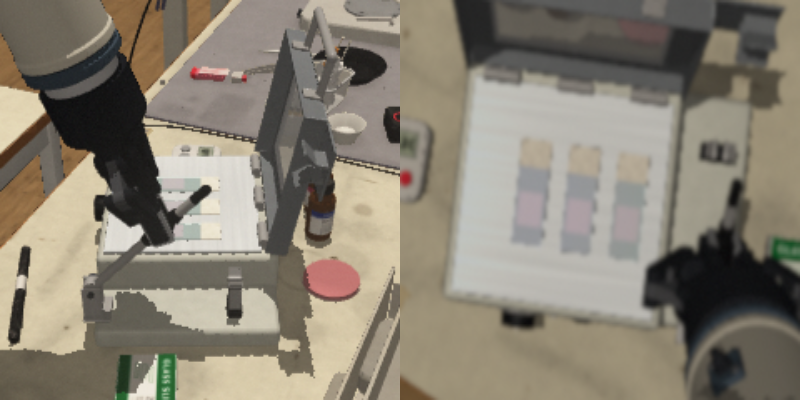

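Rod is out of the clip and up at roughly 0.9. Release, retreat, and check its angle.

```bash
python3 - <<'E'
from h import *
import cv2
ph=1.22
hand.move_gripper(.03); st("rel")
bot.servo_line(get_obs()["position"]-.12*d(ph),velocity=.2)
bot.reach(handle(1.75)+.10*k,Q(1.57,'h')); st("above handle")
r=vision.read_camera("side"); im=r["frame"][:,:,::-1].copy()
def pr(p,o):
    c=r["view"]@np.r_[p,1];h=r["intrinsics"]@c[:3];return tuple(int(v) for v in np.round(((h[:2]/h[2])-o)*4))
o=np.array([215,205]);c=cv2.resize(im[205:345,215:365],None,fx=4,fy=4,interpolation=2)
for rho,col in((.82,(255,0,0)),(.9,(0,0,255)),(.98,(0,255,0))):
    for q in(.098,.155): cv2.circle(c,pr(grip(rho,q),o),4,col,1)
cv2.circle(c,pr(grip(0,0),o),4,(0,0,255),1)
cv2.imwrite("pics/s4.png",c)
E
```

```text
rel t16.4 [ 0.5047 -0.1116  0.1332] F [ 0.6 -0.3 -0.3] w0.030
above handle t18.8 [ 0.6767 -0.0046  0.3574] F [ 0.5 -0.3 -0.6] w0.030
```

View pics/s4.png

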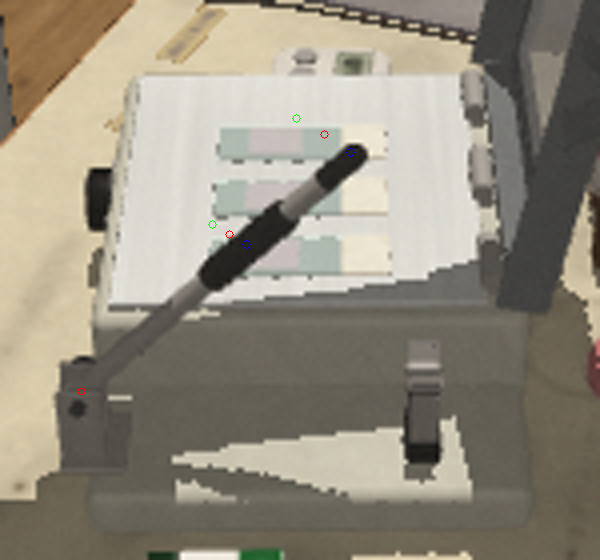

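The rod's sleeve centre is at about (248,246) and its tip at about (353,156). That fits the 0.82 marks rather than the 0.9 ones, so the rod stands near 0.81, at the edge of the catch range. I'll regrip it and raise it by 0.09.

```bash
python3 - <<'E'
from h import *
import cv2
ph=1.22; g=lambda rho: grip(rho)+.002*d(ph)
bot.reach(g(.81)-.14*d(ph),Q(ph,'r'))
bot.servo_line(g(.81),velocity=.15); hand.move_gripper(0,40); st("grip")
for rho in(.86,.905): bot.servo_line(g(rho),velocity=.05)
st("up"); hand.move_gripper(.03); st("rel")
bot.servo_line(get_obs()["position"]-.12*d(ph),velocity=.2)
bot.reach(handle(1.75)+.10*k,Q(1.57,'h')); st("above handle")
r=vision.read_camera("side"); im=r["frame"][:,:,::-1].copy()
def pr(p,o):
    c=r["view"]@np.r_[p,1];h=r["intrinsics"]@c[:3];return tuple(int(v) for v in np.round(((h[:2]/h[2])-o)*4))
o=np.array([215,205]);c=cv2.resize(im[205:345,215:365],None,fx=4,fy=4,interpolation=2)
for rho,col in((.82,(255,0,0)),(.9,(0,0,255)),(.98,(0,255,0))):
    for q in(.098,.155): cv2.circle(c,pr(grip(rho,q),o),4,col,1)
cv2.imwrite("pics/s5.png",c)
E
```

```text
grip t21.9 [ 0.5115 -0.1138  0.1281] F [ -2.6 -14.2  -0.9] w0.010
up t22.4 [ 0.5044 -0.1129  0.1342] F [ -1.4 -12.4  -3.2] w0.010
rel t22.7 [ 0.5043 -0.1115  0.1336] F [-0.   0.7  1.1] w0.030
above handle t25.1 [ 0.6767 -0.0046  0.3574] F [-0.2  0.3 -0.2] w0.030
```

View pics/s5.png

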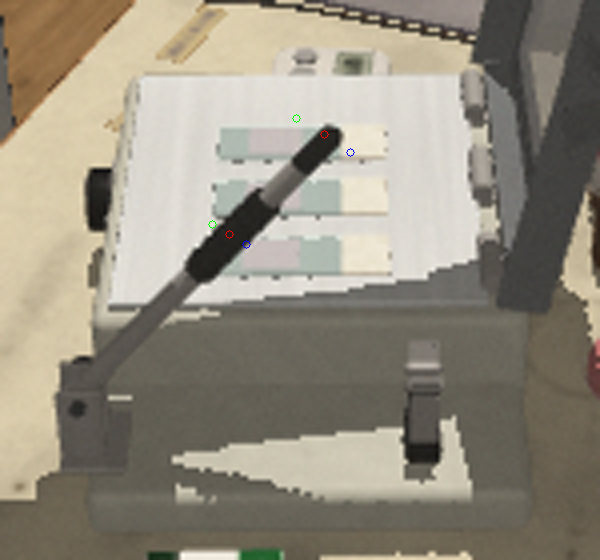

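The rod's tip is at about (327,139), which fits ρ≈0.88. Now I'll lower the cover under grip.

```bash
python3 - <<'E'
from h import *
import cv2
PH=lambda th:1.57-.32*(1.75-th)/.85
g=lambda th: handle(th)+.002*d(PH(th))
bot.servo_line(g(1.74),Q(1.57,'h'),velocity=.12); st("at"); hand.move_gripper(0,30); st("grip")
for th in(1.6,1.45,1.3,1.18,1.1,1.04,1.0,.97,.95,.93):
    bot.servo_line(g(th),Q(PH(th),'h'),velocity=.08 if th>1.1 else .04); st(th)
    if np.linalg.norm(get_obs()["wrist_force"])>45: print("STOP");break
s=vision.read_camera("side")["frame"][150:345,200:400,::-1]
cv2.imwrite("pics/s6.png",cv2.resize(s,None,fx=3,fy=3,interpolation=2))
E
```

```text
at t26.2 [ 0.6757 -0.0041  0.2577] F [0.4 0.5 0.2] w0.030
grip t26.5 [ 0.6759 -0.0042  0.2579] F [1.6 0.2 4.7] w0.008
1.6 t27.0 [ 6.490e-01 -4.000e-04  2.633e-01] F [1.7 3.2 5.9] w0.009
1.45 t27.5 [0.6199 0.0037 0.2645] F [2.5 6.6 6. ] w0.009
1.3 t28.0 [0.5902 0.0078 0.2611] F [0.8 9.7 2.5] w0.009
1.18 t28.4 [0.5669 0.0108 0.2554] F [ 1.2 11.7  2.2] w0.009
1.1 t29.0 [0.5528 0.0128 0.2505] F [ 2.2 14.6  0.3] w0.009
1.04 t29.4 [0.5419 0.0142 0.2456] F [ 2.  15.1 -1.3] w0.009
1.0 t29.8 [0.5349 0.015  0.2424] F [ 1.6 15.6  0.7] w0.009
0.97 t30.1 [0.5295 0.0156 0.2394] F [ 3.1 15.5 -0.2] w0.008
0.95 t30.3 [0.5263 0.016  0.2375] F [ 2.8 15.4 -1.1] w0.009
0.93 t30.6 [0.5228 0.0163 0.2356] F [ 1.9 15.2  0.3] w0.009
```

View pics/s6.png

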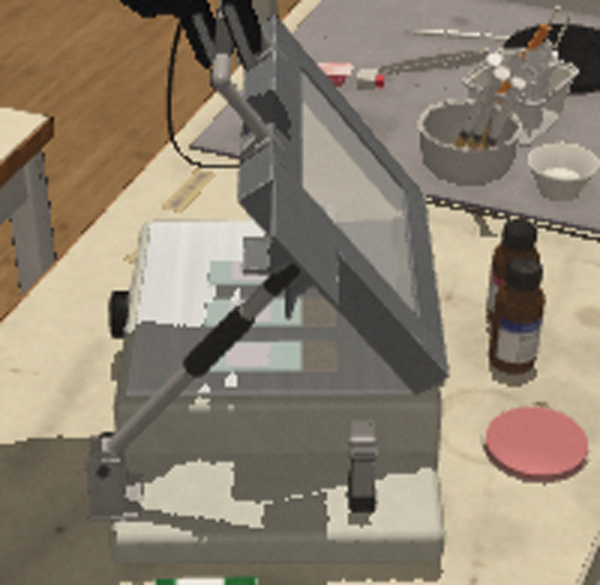

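The tip at about (297,268) is between the bracket's flared leaves at (258,255) and (290,300). Continuing in small steps until contact.

```bash
python3 - <<'E'
from h import *
import cv2
PH=lambda th:1.57-.32*(1.75-th)/.85
g=lambda th: handle(th)+.002*d(PH(th))
th=.93
while th>.855:
    th-=.01; bot.servo_line(g(th),Q(PH(th),'h'),velocity=.02); st("%.2f"%th)
    F=get_obs()["wrist_force"]
    if F[2]>9 or np.hypot(F[0],F[2])>12: print("CONTACT");break
s=vision.read_camera("side")["frame"][150:345,200:400,::-1]
cv2.imwrite("pics/s7.png",cv2.resize(s,None,fx=3,fy=3,interpolation=2))
E
```

```text
0.92 t30.9 [0.5214 0.0165 0.2347] F [ 1.3 15.2 -0. ] w0.009
0.91 t31.1 [0.5198 0.0167 0.2337] F [ 2.6 16.1  0.2] w0.009
0.90 t31.4 [0.5182 0.017  0.2327] F [ 1.5 16.   0.4] w0.009
0.89 t31.6 [0.5176 0.0171 0.2323] F [ 5.1 14.5  1.7] w0.009
0.88 t31.9 [0.5171 0.0172 0.232 ] F [ 8.2 13.9  1.5] w0.008
0.87 t32.1 [0.5168 0.0173 0.2318] F [11.4 12.7  1.5] w0.008
0.86 t32.4 [0.5165 0.0174 0.2317] F [14.4 11.2  4.2] w0.009
CONTACT
```

View pics/s7.png

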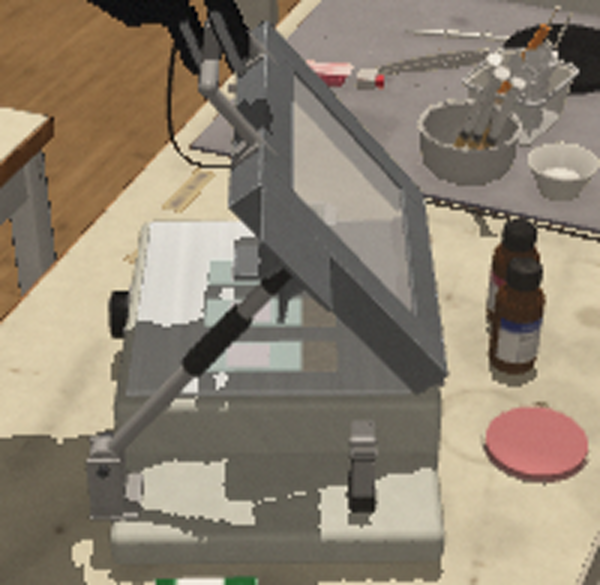

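Firm contact came at about 0.89–0.90, the home angle, and the arm stalled there, which fits a seated tip. I'll ease off, release and back away.

```bash
python3 - <<'E'
from h import *
import cv2
PH=lambda th:1.57-.32*(1.75-th)/.85
bot.servo_line(handle(.885)+.002*d(PH(.885)),Q(PH(.885),'h'),velocity=.03); st("ease")
hand.move_gripper(.026); st("rel")
bot.servo_line(get_obs()["position"]-.10*d(PH(.885)),velocity=.1)
bot.servo_line(get_obs()["position"]-.08*f+.05*k,velocity=.2)
bot.dwell(.5); st("away")
r=vision.read_camera("side"); im=r["frame"][:,:,::-1].copy()
def pr(p,o):
    c=r["view"]@np.r_[p,1];h=r["intrinsics"]@c[:3];return tuple(int(v) for v in np.round(((h[:2]/h[2])-o)*3))
o=np.array([200,150]);c=cv2.resize(im[150:345,200:400],None,fx=3,fy=3,interpolation=2)
for y in(-.0175,.0825): cv2.circle(c,pr(handle(.9,y),o),4,(0,0,255),1)
for q in(.098,.155): cv2.circle(c,pr(grip(.9,q),o),4,(0,255,0),1)
cv2.imwrite("pics/s8.png",c)
a=cv2.absdiff(vision.read_camera("top")["frame"],cv2.imread("pics/top0.png")[:,:,::-1])
print([a[y0:y1,x0:x1].mean().round(1) for x0,y0,x1,y1 in((215,225,260,270),(285,158,330,190),(345,165,385,200),(420,280,475,318),(310,355,395,370))])
E
```

```text
ease t32.8 [0.5173 0.0171 0.2321] F [ 5.3 15.7  1.5] w0.009
rel t33.1 [0.5144 0.0152 0.2306] F [ 0.1 -0.1  0.6] w0.026
away t35.3 [0.403  0.0287 0.3744] F [-0.3  0.6  0.2] w0.026
[np.float64(5.1), np.float64(3.1), np.float64(3.4), np.float64(3.6), np.float64(16.7)]
```

View pics/s8.png

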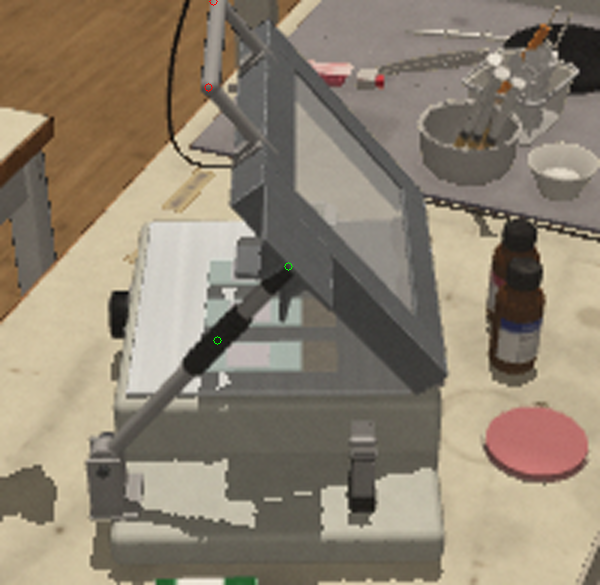

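The handle bar and rod both lie on the 0.90 rad marks, and the cover is holding on its own with the arm clear. Handing in.

```bash
python3 -c "
from workcell import hand_in;hand_in()"
```

```text
the job is handed in; nothing more can be done
```

The cover now rests half open on the prop rod. I handed the job in shortly after 35 s of robot time, against the 69 s limit.

**What I did:** I opened the cover all the way back to its stop, pulled the rod out of its clip and swung it up. The first swing left the rod near 0.81 rad, so I regripped it and raised it to about 0.88 rad. I then lowered the cover under grip, at roughly 0.4 rad/s or less, until it met the rod at about 0.89–0.90 rad. After easing off, I released the handle and backed away.

**Last checks:**
- **Cover and rod:** with the arm clear, the side view showed the handle bar and the rod on the marks I projected for 0.90 rad, with the tip inside the bracket. The cover held without support for about 2 s.
- **Limits of that check:** the tip's distance from its seat was judged only from that picture and the contact angle. I did not measure it directly.
- **Robot contact:** wrist force was about zero after I backed away.
- **Things around the warmer:** a before/after comparison of the top view showed almost no change around the timer, bottles, petri dish and carton. The area around the marker did differ more. I put that down to the arm or its shadow, since nothing went near the marker, but I did not check it separately.

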